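# Lock the switch-box cover with its quarter-turn stud

### The arm

A 7-joint arm with a two-finger parallel gripper is mounted at the origin on the work surface. World frame = base frame: x ahead of the robot, y to its left, z up, the work surface at z = 0. Lengths are in m, angles in rad, forces in N, time in s.
With the tool pointing down it reaches from about 0.375 to 0.925 m from the base axis. Payload 3.1 kg.
Tool frame: the origin (TCP) lies between the finger pads; the fingertips stand 19 mm ahead of it and the grasp point (between the pads) is the TCP; z points along the fingers, y is the line along which they close (so a half turn about z gives the same grasp; the last joint's range is limited). The gripper opens to 85 mm and grips with 20 to 120 N. Pads are 22 mm wide; open, the fingers measure 114 mm over their backs; the gripper's body (76 mm by 85 mm) begins 54 mm behind the grasp point. The pads swing forward as they close: fully open they stand 13 mm farther back than shut.
Start: joints at [-1.239, 0.383, 0.044, 1.598, -0.018, 1.161, -0.05], TCP at [0.271, 0.591, 0.25] pointing down, gripper open.
Joint ranges: [-2.61, 2.61], [-0.41, 2.15], [-1.48, 1.57], [0, 2.5], [-1.57, 4.71], [0.05, 1.97], [-2.85, 2.85]. Speed limits (rad/s): [2.79, 2.79, 3.14, 3.14, 3.14, 3.14, 3.14].

### API

Orientations are given as a unit quaternion [x, y, z, w].
In Python, from bench import move_ptp, movel, move_j, move_gripper, pause, inverse_kinematics, read_camera, camera_params, MotionError, sign_off, look_for, tip_of, read_time_s, read_qpos, read_joint_vel, read_effort, read_eef_pos, read_tcp_rot, read_ft_force, read_ft_torque, read_finger_gap, read_grasp_force gives the robot as it stands. Calls block until the motion is done:
- move_ptp(position, orientation): joint-space move of the TCP to a pose.
- movel(position, orientation=None, speed=0.15): straight line of the TCP; orientation=None keeps the orientation; speed is the mean speed in m/s.
- move_j(angles): joint-space move.
- move_gripper(opening, effort=None): finger opening in m; effort is the grip in N (None keeps the last); returns when the fingers have stopped.
- pause(seconds).
- inverse_kinematics(position, orientation): joint angles nearest the present ones, or None.
- read_camera(name): name is "side" or "top" or "wrist"; returns the picture (480x640x3 uint8, red, green, blue); there is no depth.
- camera_params(name): a dict with "K" (3x3 intrinsics, pixels), "camera_from_world" (4x4, takes a point from world to camera coordinates). Camera axes: x right, y down, z forward; pixel columns grow to the right and rows downward; lengths in m; the calibration is good to about 2 mm. A picture is of the moment at which its call begins: read the wrist's pose just before it. camera_params takes no time and is no camera call; for the wrist camera it gives the pose at the moment of the call.
A pose or a line that the arm cannot do raises MotionError and nothing moves.
- sign_off(): hands the job in; it is judged then, once.
Trained networks look in the newest picture that a camera, given by its name, has taken for a name from the list of things; names that differ only in an ending like _2 or _b are one class to them, and where a whole thing is asked for, a point or a joint stands for the part that bears it (a point fixed in the world has none). Each returns a list of dicts, best first, with "confidence" (0 to 1); they miss things now and then, are a little off and sometimes report something else, mostly with a low value. They report only what shows in the picture. A call takes as long as a camera call. They do not tell look-alikes from the thing itself.
- look_for(camera, name): "at" ([column, row] in pixels, amid what is visible of it).
- tip_of(camera, name): "at" ([column, row] in pixels: a listed point, or the origin of a listed thing).
Readings, each from a call of its own:
- read_time_s(): time.
- read_qpos(): joint angles.
- read_joint_vel(): joint speeds.
- read_effort(): joint torques, N m.
- read_eef_pos(): TCP position.
- read_tcp_rot(): TCP orientation.
- read_ft_force(): force on the tool from outside, world axes, zero at the start.
- read_ft_torque(): the same for the moment, N m.
- read_finger_gap(): finger opening in m.
- read_grasp_force(): force on a finger pad.
Only numpy, scipy, OpenCV 4.12 (cv2) and the standard library are available. Lean on these libraries where they do the work, as an engineer would, in place of code of your own. Each camera call takes 0.05 s, during which the arm holds its last target. There are 200 camera calls.

### The job

The cover of the switch box still lacks one of its two quarter-turn studs. Take the winged stud out of the wooden holder, line its foot bar up with the empty slot in the cover, push it fully in and turn it a quarter turn, either way, so that it is locked, then let go. Leave the round-knobbed stud in the holder.

Things in the scene. Friction and masses are not known exactly. Their poses are not given: they have to be found in the camera images.
- wing (a point): Centre of the grip of the loose winged stud, upright in a bore of the wooden holder. Wing: black blade 44 long (x), 10 thick (y), 40 mm high (z up). Under it a 48 mm steel flange disc, 6 thick, its underside 26 mm below this point; then a 14 mm shaft and a foot bar 32 x 10 mm parallel to the wing, ending 46 mm below this point. About 0.12 kg; a half turn about z looks the same. Lifts straight out.
- slot (a point): Centre of the empty slot, at the cover's top face, 70 mm above the bench. Slot 40 mm (x, its long way) x 16 mm, through the 8 mm cover, 4 mm lead-in chamfer, free space below. The foot passes only with the wing along x within 10 degrees. Fully in, the flange lies on the cover, wing centre 26 mm above this point. Locked: wing across, along y. Turns freely either way, no stop or spring.
- switchbox: Fixed teal box with aluminium cover, 120 (x) x 200 (y) x 70 mm high, origin at the centre of its underside, z up, turned any way. The empty slot is 60 mm towards +y, its long way along x. A like winged stud, fitted and locked (wing along y), stands 60 mm towards -y, rising 46 mm above the cover.
- round_knob (a point): Bystander in the same wooden holder (75 x 250 x 36 mm high, three bores 38 mm wide, 85 mm apart, in any order: winged, round and hexagonal studs; flanges rest on its top). This point is the middle of the round-knobbed stud: black knob 40 mm across, its top 18 mm above the point, 48 mm steel flange with underside 26 mm below it. Must stay there.
There are look-alikes about, which are no part of the job. Leave any orange look-alike of the switchbox alone.

How it is judged:
On the way:
1. the winged stud's foot is through the slot, flange down on the cover, wing still roughly along the slot (z of wing in the frame of slot between 0.018 and 0.032 m and horizontal distance between wing and slot below 0.016 m and angle between the x axis of wing and the x axis of slot, either way round below 0.45 rad), for 0.1 s.
At the end, for the whole second after the job is handed in: The winged stud sits fully in the slot: flange on the cover (wing centre less than 31 mm above the cover's face), within 16 mm of the slot's centre, upright within 8 degrees, its wing across the slot within 25 degrees, and left there (z of wing in the frame of slot between 0.018 and 0.031 m and horizontal distance between wing and slot below 0.016 m and angle between the x axis of wing and the y axis of slot, either way round below 0.45 rad and angle between wing's own z axis and vertical below 0.15 rad); the robot touches nothing.
It fails at once if the round-knobbed stud is moved by more than 30 mm (distance of round_knob from where it was at the start of the episode above 0.03 m).
It also fails if it takes over 42 s, if anything falls off the work surface, if the arm or the gripper's body presses on something with over 40 N, if the wrist force passes 120 N, or if a joint passes its speed limit or range.

## Working session

There is one attempt and no reset: what is moved stays moved. The work goes in short steps, each a Python script; the robot and the scene stay as the last script left them, time stands still between calls to the robot, and variables do not carry over. Pictures are saved under pics/ and viewed, at most 10 in all, crops included, and the job is handed in when it is done.

```bash
mkdir -p pics; cat > h.py <<'E'
import numpy as np, cv2
from bench import *
def ray(cam,px,P=None):
    P=P or camera_params(cam); K=np.array(P["K"]);T=np.array(P["camera_from_world"])
    R,t=T[:3,:3],T[:3,3]; d=R.T@np.linalg.inv(K)@[px[0],px[1],1]; return -R.T@t,d
def at_z(cam,px,z,P=None):
    o,d=ray(cam,px,P); return o+d*(z-o[2])/d[2]
def proj(cam,p,P=None):
    P=P or camera_params(cam); c=np.array(P["camera_from_world"])@[*p,1]; u=np.array(P["K"])@c[:3]; return u[:2]/u[2]
def save(im,n): cv2.imwrite("pics/"+n,im[:,:,::-1])
E
python3 - <<'E'
from h import *
for c in ("top","side"):
    save(read_camera(c),c+"0.png")
    for n,z in (("wing",.062),("slot",.07),("switchbox",0),("round_knob",.062)):
        for r in tip_of(c,n)[:4]: print(c,n,np.round(r["at"]),round(r["confidence"],2),at_z(c,r["at"],z).round(3))
print(read_time_s())
E
```

```text
top wing [227. 269.] 0.76 [0.462 0.162 0.062]
top slot [396. 223.] 0.8 [ 0.545 -0.179  0.07 ]
top slot [526. 226.] 0.7 [ 0.532 -0.436  0.07 ]
top switchbox [488. 219.] 0.81 [ 0.56  -0.387  0.   ]
top switchbox [366. 219.] 0.62 [ 0.569 -0.126  0.   ]
top round_knob [189. 252.] 0.74 [0.499 0.239 0.062]
top round_knob [394. 221.] 0.52 [ 0.55  -0.175  0.062]
side wing [300. 191.] 0.59 [0.463 0.155 0.062]
side slot [337. 411.] 0.9 [ 0.534 -0.435  0.07 ]
side slot [344. 295.] 0.71 [ 0.558 -0.181  0.07 ]
side switchbox [354. 407.] 0.89 [ 0.569 -0.395  0.   ]
side switchbox [347. 293.] 0.71 [ 0.57  -0.121  0.   ]
side round_knob [310. 169.] 0.77 [0.489 0.241 0.062]
0.5
```

View pics/top0.png

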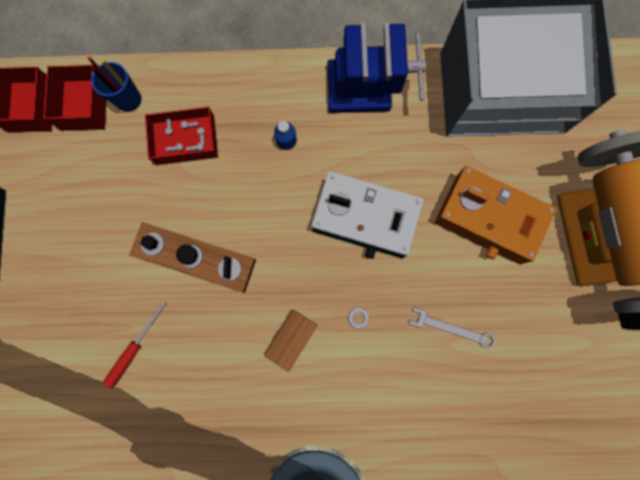

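View pics/side0.png

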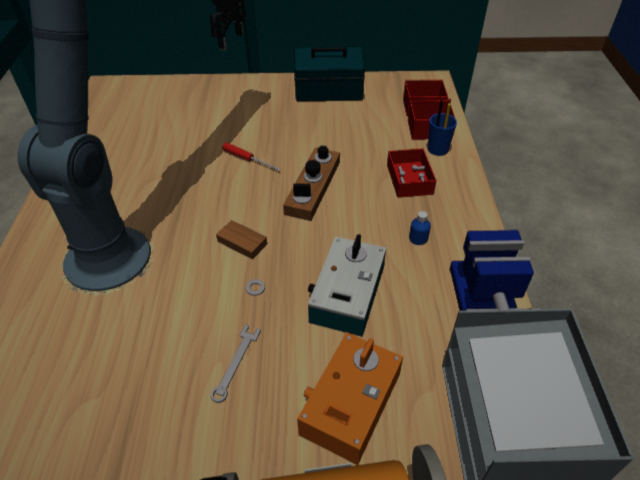

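The teal/aluminium box is the left one, with its empty slot at top px (397,221) and the fitted stud at (340,204). The holder's winged stud is at (228,268), with its wing nearly along world x and the round knob beside it at (189,254). The orange box is the decoy. Next I take close looks from above both.

```bash
python3 - <<'E'
from h import *
q=np.array(read_tcp_rot()); print(q.round(3),read_eef_pos())
from scipy.spatial.transform import Rotation as R
print(R.from_quat(q).as_matrix().round(2))
ims=[]
for n,p in (("slot",[.47,-.18,.32]),("wing",[.40,.16,.30])):
    move_ptp(p,q); pause(.2)
    P=camera_params("wrist"); im=read_camera("wrist"); ims.append(im)
    np.savez(n+".npz",im=im,K=P["K"],T=P["camera_from_world"])
    for m,z in (("wing",.062 if n=="wing" else .096),("slot",.07),("round_knob",.062)):
        for r in tip_of("wrist",m)[:3]: print(n,m,np.round(r["at"]),round(r["confidence"],2),at_z("wrist",r["at"],z,P).round(4))
save(cv2.resize(np.vstack(ims),(560,840))[:, :],"w.png")
save(ims[0],"ws.png");save(ims[1],"ww.png")
print(read_time_s(),read_qpos())
E
```

```text
[ 0.213  0.977 -0.    -0.   ] [0.27080213 0.5908791  0.25022564]
[[-0.91  0.42 -0.  ]
 [ 0.42  0.91 -0.  ]
 [ 0.   -0.   -1.  ]]
slot slot [344. 279.] 0.94 [ 0.5506 -0.1808  0.07  ]
slot slot [106. 364.] 0.72 [ 0.5338 -0.4454  0.07  ]
wing wing [343. 266.] 0.6 [0.4644 0.163  0.062 ]
wing slot [ 82. 468.] 0.74 [ 0.5536 -0.1838  0.07  ]
wing round_knob [435. 261.] 0.61 [0.4954 0.2436 0.062 ]
5.425 [-1.38391229 -0.20044351  0.82810746  2.06313329  0.15696533  1.21917393
  0.51963622]
```

View pics/ws.png

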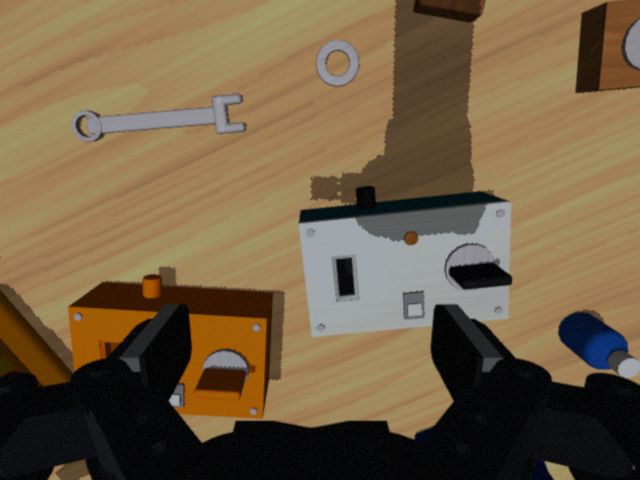

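View pics/ww.png

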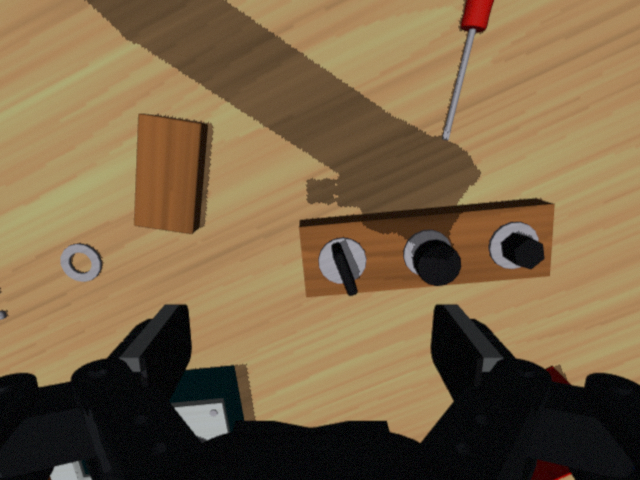

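The slot shows at px (345,278), in the cover whose far end carries the fitted stud at (472,267). In the holder, the wing is at (344,266), the round knob at (436,258) and the hex stud at (520,247). I'll fit poses by matching silhouettes.

```bash
cat > fit.py <<'E'
from h import *
from scipy.optimize import differential_evolution
def fit(im,P,box,xy,zr,size,thr=60,r=.012):
    """pose (x,y,yaw) of a dark box whose projected hull best overlaps dark pixels; box=(c0,r0,c1,r1)"""
    c0,r0,c1,r1=box; S=4
    g=cv2.resize(im[r0:r1,c0:c1].max(2),None,fx=S,fy=S,interpolation=cv2.INTER_LINEAR); m=g<thr
    def mask(v):
        c,s=np.cos(v[2]),np.sin(v[2]); pts=[]
        for a in (-1,1):
            for b in (-1,1):
                for z in zr:
                    X,Y=a*size[0]/2,b*size[1]/2
                    pts.append((proj("wrist",(v[0]+c*X-s*Y,v[1]+s*X+c*Y,z),P)-[c0,r0]+.5)*S-.5)
        k=np.zeros(g.shape,np.uint8); cv2.fillConvexPoly(k,cv2.convexHull(np.round(np.array(pts)*16).astype(np.int32)),1,shift=4); return k>0
    cost=lambda v:1-(mask(v)&m).sum()/max(1,(mask(v)|m).sum())
    o=differential_evolution(cost,[(xy[0]-r,xy[0]+r),(xy[1]-r,xy[1]+r),(-1.57,1.57)],seed=0,maxiter=60,tol=1e-6)
    return o.x.round(4),round(1-o.fun,3)
E
python3 - <<'E'
from fit import *
L=lambda n:(lambda d:(d["im"],dict(K=d["K"],camera_from_world=d["T"])))(np.load(n+".npz"))
im,P=L("wing")
print("wing",fit(im,P,(322,236,368,302),(.464,.162),(.042,.082),(.044,.010)))
print("flange c", at_z("wrist",(342,261),.042,P), "knob flange",at_z("wrist",(430,252),.042,P))
im,P=L("slot")
print(im[278,328:364].max(1), im[250:306,345].max(1))
for t in (50,80): print("slot",fit(im,P,(334,256,357,300),(.5506,-.1808),(.066,.066),(.040,.016),t))
print("long-way guess", [at_z("wrist",p,.07,P).round(4) for p in ((310,232),(500,213),(320,327),(498,310))])
E
```

```text
wing (array([ 0.4647,  0.1631, -0.0865]), np.float64(0.853))
flange c [0.46562887 0.16276038 0.042     ] knob flange [0.49354957 0.24573317 0.042     ]
[171 174 174 173 170 153 134 125 121  85  40  17  10  13  13   7  14  13
  18   8   5  11  15  17  24  80 125 135 139 144 165 170 170 170 172 172] [172 172 172 171 169 151 136 111  65  26  19  12  18  18  17  18  17  11
  17  13   7  17   8   7   9  16  14   9  13  14  12  13  18  13  15  12
  16   6  10  10   8  13   9  13  38  71 116 136 144 136 140 155 167 169
 169 172]
slot (array([ 0.551 , -0.1789, -0.3061]), np.float64(0.848))
slot (array([ 0.5503, -0.1791, -0.3186]), np.float64(0.947))
long-way guess [array([ 0.493 , -0.1912,  0.07  ]), array([ 0.5507, -0.0202,  0.07  ]), array([ 0.5883, -0.2235,  0.07  ]), array([ 0.6456, -0.0521,  0.07  ])]
```

```bash
cat >> h.py <<'E'
from scipy.spatial.transform import Rotation as Rn
def qd(phi):  # tool down, closing line at world angle phi
    c,s=np.cos(phi),np.sin(phi)
    return Rn.from_matrix(np.array([[s,c,0],[-c,s,0],[0,0,-1.]])*np.array([[-1,1,1],[-1,1,1],[1,1,1]])).as_quat()
SL=np.array([.5503,-.1788]);SY=-.326; WG=np.array([.465,.163]);WY=-.0865
E
python3 - <<'E'
from h import *
print(Rn.from_quat(qd(1.137)).as_matrix().round(2))
q=qd(np.pi/2+WY)
for d in (0,1.57,-1.57):print(inverse_kinematics([*SL,.10],qd(np.pi/2+SY+d)))
move_gripper(.045,60)
move_ptp([*WG,.16],q); movel([*WG,.0665],q,speed=.1)
print("f",read_ft_force())
move_gripper(0,60); print("gap",read_finger_gap(),read_grasp_force())
p=read_eef_pos(); movel([p[0],p[1],.215],speed=.12)
print("gap",read_finger_gap(),read_grasp_force(),read_ft_force(),read_time_s())
move_ptp([*SL,.215],qd(np.pi/2+SY))
print(read_qpos())
P=camera_params("wrist"); im=read_camera("wrist"); save(im,"held.png")
print(tip_of("wrist","slot")[:2],proj("wrist",[*SL,.07],P),read_time_s())
save(np.hstack([read_camera("side")[180:420,160:480],]),"held_s.png")
for z in (.12,.10):
  for d in (0,1.57,-1.57):print(inverse_kinematics([*SL,z],qd(np.pi/2+SY+d)))
E
```

```text
[[-0.91  0.42  0.  ]
 [ 0.42  0.91  0.  ]
 [ 0.    0.   -1.  ]]
[-0.15391744  0.46608053  0.48270177  1.90512955 -0.28451844  0.83774266
  1.72197596]
[ 0.73960232  0.5062893  -0.60591422  1.86083021  0.36440978  0.8865776
  2.7730415 ]
[-0.54026     0.66976964  1.01699637  1.92072527 -0.70185923  0.95760942
  0.4903234 ]
f [0.32680795 0.45555419 0.35981605]
gap 0.009209417742581005 58.9973509311676
gap 0.0089656588784577 58.34178686141968 [ 0.75972013 -0.30835788 -1.89289182] 9.6333
[-0.60888555  0.47265789  1.07891355  1.84459931 -0.46613366  1.10790736
  1.88910956]
[{'at': [306.9, 233.3], 'confidence': 0.82}] [308.10469064 233.36185173] 11.0583
[-0.50730078  0.59110325  0.95868933  1.90989173 -0.59317922  0.9543138
  1.9780715 ]
[ 0.74096189  0.47511531 -0.605767    1.85119495  0.3340704   0.91795332
  2.79592566]
[-0.66976642  0.82981376  1.26458539  1.91499072 -0.89815262  1.11837942
  0.6397097 ]
[-0.48540317  0.61758896  0.93024786  1.91882266 -0.62143013  0.92307594
  1.99736855]
[ 0.73960232  0.5062893  -0.60591422  1.86083021  0.36440978  0.8865776
  2.7730415 ]
[-0.65212499  0.85002143  1.23267649  1.92421547 -0.92607254  1.09028602
  0.65512312]
```

View pics/held.png

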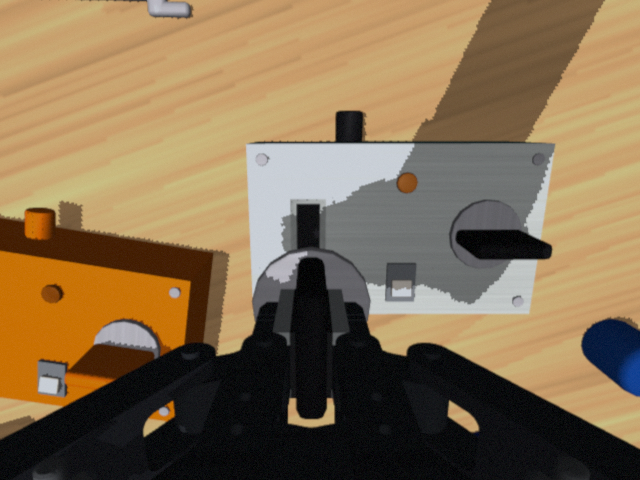

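View pics/held_s.png

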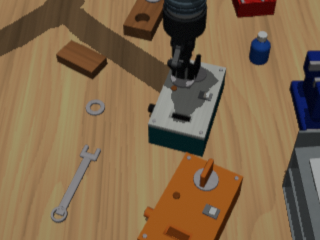

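The stud is held with its wing parallel to the slot, and the slot shows at px (308,225) where predicted. I'll check the stud's offset along the wing, then insert with force checks.

```bash
python3 - <<'E'
from h import *
p=read_eef_pos(); u=np.array([np.cos(SY),np.sin(SY)])
a=np.linspace(0,6.28,60); zf=p[2]-.0045-.020
for o in (-.004,-.002,0,.002,.004):
    c=p[:2]+o*u; pr=np.array([proj("wrist",[c[0]+.024*np.cos(t),c[1]+.024*np.sin(t),zf]) for t in a])
    print(o,"top row",pr[:,1].min().round(1),"cols",pr[:,0].min().round(1),pr[:,0].max().round(1))
q=qd(np.pi/2+SY)
movel([*SL,.128],q,speed=.1)   # foot just above the cover
f0=np.array(read_ft_force())
for z in (.122,.116,.110,.105,.102,.1005):
    movel([*SL,z],q,speed=.05); f=np.array(read_ft_force())-f0
    print(z,read_eef_pos().round(4),f.round(1),round(read_finger_gap(),4))
    if abs(f[2])>15: break
print(read_time_s())
E
```

```text
-0.004 top row 238.0 cols 251.5 371.9
-0.002 top row 243.1 cols 251.6 371.7
0 top row 248.1 cols 251.8 371.5
0.002 top row 253.0 cols 252.0 371.2
0.004 top row 257.9 cols 252.1 371.0
0.122 [ 0.5503 -0.1786  0.122 ] [ 0.5  0.7 -0.6] 0.0092
0.116 [ 0.5499 -0.1786  0.1155] [ 0.1 -0.4 -0.3] 0.0093
0.11 [ 0.5499 -0.1786  0.1095] [ 0.1  1.2 -0.3] 0.009
0.105 [ 0.55   -0.1787  0.1046] [ 0.6  0.8 -0.2] 0.009
0.102 [ 0.5501 -0.1787  0.1018] [ 0.3 -0.6  0.2] 0.0094
0.1005 [ 0.5507 -0.179   0.1011] [-0.4  0.7  4.2] 0.0093
13.675
```

The foot went through without resistance and the flange is touching (4 N). Now the quarter turn.

```bash
python3 - <<'E'
from h import *
pause(.3)
p=read_eef_pos(); z=.101
for d in (-.4,-.8,-1.2,-1.5708):
    movel([*SL,z],qd(np.pi/2+SY+d),speed=.05)
    print(d,read_eef_pos().round(4),read_ft_force().round(1),read_ft_torque().round(2),round(read_finger_gap(),4),read_time_s())
P=camera_params("wrist"); save(read_camera("wrist"),"turned.png")
E
```

```text
-0.4 [ 0.5508 -0.1791  0.1011] [ 1.  -0.   2.2] [-0.17 -0.08 -0.03] 0.0093 14.525
-0.8 [ 0.5506 -0.179   0.1011] [ 0.7 -0.6  2.2] [-0.13 -0.13 -0.04] 0.009 15.075
-1.2 [ 0.5506 -0.179   0.1011] [ 0.8 -0.6  2.4] [-0.18 -0.18 -0.  ] 0.0093 15.625
-1.5708 [ 0.5505 -0.1789  0.1011] [ 0.  -0.4  1.8] [-0.1  -0.21 -0.02] 0.0094 16.1417
```

View pics/turned.png

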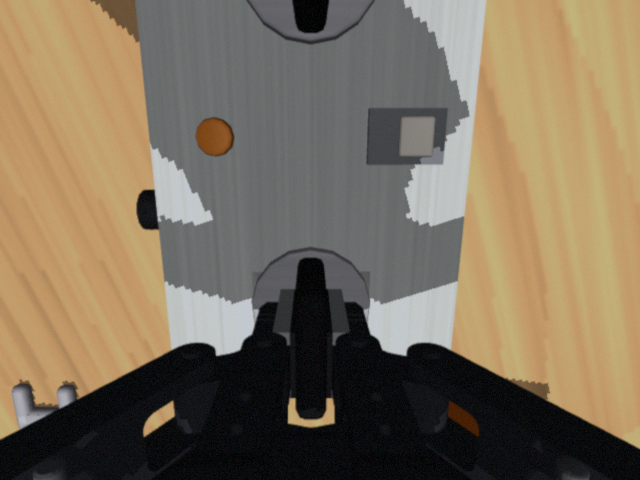

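The wing, from px (311,260) to (311,415), now lies along the box's length and lines up with the fitted stud's wing at (311,15). The flange is flat on the cover. I'll release and retreat.

```bash
python3 - <<'E'
from h import *
move_gripper(.05); pause(.2)
p=read_eef_pos(); movel([p[0],p[1],.25],speed=.1)
movel([p[0]-.08,p[1],.30],speed=.15); pause(.3)
im=read_camera("wrist"); save(im,"end.png")
P=camera_params("wrist"); print([ (r["at"],r["confidence"],at_z("wrist",r["at"],.096,P).round(4)) for r in tip_of("wrist","wing")[:3]], read_time_s())
E
```

```text
[([404.9, 185.0], 0.91, array([ 0.5499, -0.1805,  0.096 ]))] 19.8083
```

View pics/end.png

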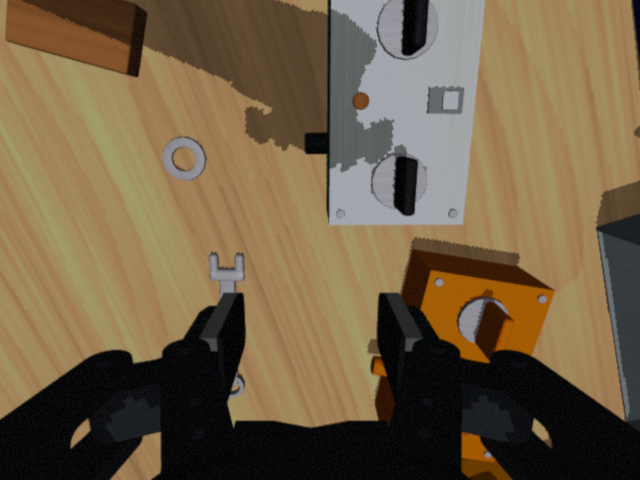

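The stud sits at px (403,183), flange flat on the cover and wing parallel to the fitted one at (408,22). The gripper is clear.

```bash
python3 -c "
from bench import *
print(sign_off())"
```

```text
the job is handed in; nothing more can be done
None
```

The winged stud is in the slot, flange on the cover and turned a quarter turn to lock; I let go, left the round-knobbed stud in the holder, and handed the job in after about 20 s; no verdict came back.

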